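# Open the squeeze-and-turn safety jar and rest its cap on the masala dabba

## Robot

A 6-joint arm with a two-finger parallel gripper is mounted at the origin on the work surface. World frame = base frame: x ahead of the robot, y to its left, z up, the work surface at z = 0. Lengths are in m, angles in rad, forces in N, time in s.
With the tool pointing down it reaches from about 0.225 to 0.875 m from the base axis. Payload 3.4 kg.
Tool frame: the origin (TCP) lies at the very end of the fingers, on their centre line; the grasp point (between the pads) lies 19 mm behind it; z points along the fingers, y is the direction in which the jaws open and shut (so a half turn about z gives the same grasp; the last joint's range is limited). The gripper opens to 85 mm and grips with 20 to 120 N. Pads are 22 mm wide; open, the fingers measure 114 mm over their backs; the gripper's body (76 mm by 85 mm) begins 54 mm behind the grasp point. The pads swing forward as they close: fully open they stand 13 mm farther back than shut.
Start: joints at [1.098, 0.276, 1.505, -0, 1.361, -0.121], TCP at [0.198, 0.54, 0.231] pointing down, gripper open.
Joint ranges: [-2.89, 2.89], [-0.75, 2.08], [0.22, 2.7], [-1.18, 4.32], [0.11, 2.71], [-2.7, 2.7]. Speed limits (rad/s): [2.57, 2.57, 3.14, 3.14, 3.14, 3.14].

## Interface

Orientations are given as a unit quaternion [w, x, y, z].
In Python, from rig import get_state, get_image, calibration, sign_off gives the robot as it stands. The module is installed in compiled form; this text tells all that it offers.
- The arm moves only by the tool drive_tool, never from a script. Its argument "targets" is one flat list of numbers, 7 for each row, row after row: the turn, a rotation vector about the tool's x, y, z in degrees, then the shift along the tool's x, y, z in mm, then the opening, from 0 (shut) to 1 (fully open). In form: [wx, wy, wz, tx, ty, tz, fingers, wx, wy, wz, tx, ty, tz, fingers, ...]. A call has 1 to 12 rows; each row shifts and turns the commanded pose from where the row before left it, along the tool's axes as they then stand; what a row does not reach is not made up. A row lasts 1/8 s, in which the tool goes at most 62.5 mm and 10.7 degrees, less where a joint would pass 70% of its speed; a pose out of reach is approached as far as the arm can. A call is refused whole if a number of a shift passes 62.5 or a number of a turn 10.7, either way. A call with a gripper value outside its range is refused whole. The fingers move at their own pace and stop on an object; "grip_force" is the grip in N (left out, the last holds). Time passes only in rows, so rows that do not move let the fingers close. It gives the time, the measured TCP pose, the force and the opening at its end, in the units of the state.
- get_state(): the state, without advancing time (a new reading comes with each control period).
- get_image(name): name is "scene" or "top" or "wrist"; returns the picture (420x560x3 uint8, red, green, blue); there is no depth.
- calibration(name): a dict with "mtx" (3x3 intrinsics, pixels), "distortion" ([k1, k2, p1, p2, k3] as OpenCV has them; the pictures are not rectified), "world_to_cam" (4x4, takes a point from world to camera coordinates); the wrist camera has in their place "hand_eye" (4x4, takes a point from camera to tool coordinates, whose origin is the TCP and whose axes are the flange's). Camera axes: x right, y down, z forward; pixel columns grow to the right and rows downward; lengths in m; the calibration is good to about 2 mm. A picture is of the moment at which its call begins: read the wrist's pose just before it. calibration takes no time and is no camera call.
- sign_off(): hands the job in, once; it reports no verdict.
The state is a dict: "clock": time; "qpos": joint angles; "qd": joint speeds; "effort": joint torques, N m; "position": TCP position; "ee_rot": TCP orientation; "contact_force": force on the tool from outside, world axes, zero at the start; "moment": the same for the moment, N m; "width": finger opening in m.
Only numpy, scipy, OpenCV 4.12 (cv2) and the standard library are available. Lean on these libraries where they do the work, as an engineer would, in place of code of your own. Each camera call takes 0.05 s, during which the arm holds its last target.

## Task

Open the safety jar: squeeze the two side tabs of its cap inward, keep them squeezed while you turn the cap anticlockwise (seen from above) off its neck, and lift it away. Set the cap down gently, right way up and wholly on the flat lid of the shut steel masala dabba, and let go of it, without disturbing the dabba, the clamp-lid jar, the egg cup or the sieve.

Things in the scene. Friction and masses are not known exactly. Their poses are not given: they have to be found in the camera images.
- jar: Safety jar of amber glass, 74 mm across, wedged in a dark square wooden cradle 100 x 100 x 24 mm; it cannot move or turn. Origin: centre of the cradle's underside, on the shelf; z up along the jar's axis. Flat shoulder at z = 80 mm, neck 30 mm across. On the shoulder two glass posts, 8 mm tall, 26 to 36 mm from the axis, each block one cap tab on its anticlockwise side until it is squeezed in.
- jar_neck (a point): Centre of the jar neck's top, 118 mm above the jar's origin, under the cap. Axes as the jar's; its x is parallel to the cap's x while the cap is locked. Two bayonet lugs on the neck hold the cap down (1.5 mm play) until it has been turned anticlockwise seen from above; it lifts off from about 50 to 130 degrees of turn (70 is a good choice). Clockwise it is blocked.
- cap: White plastic cap, 55 g, sits locked on the jar's neck at the start. Origin: on its axis, level with its flat lower edge (at the start 81.5 mm above the jar's origin); z up. Two flat side tabs on its +y and -y sides: each 16 mm wide (along x), from z = 0 to 36 mm, outer faces 58 mm apart, square to y. Keep fingers above z = 8 mm so that they pass over the jar's posts as the cap turns.
- cap_top (a point): Centre of the cap's round top face (disc 47 mm across, 6 mm thick), 42.5 mm above the cap's origin; axes as the cap's. Seen from above the tabs stand out 5.5 mm beyond the disc on two opposite sides; squeezed home they are level with its edge.
- tab_a (a joint): Inward travel of the tab on the cap's +y side: 0 = sprung out, 0.0055 m = squeezed home. Spring: about 3 N to start, 10.5 N home (use a grip of 20 N or more); it springs out again when let go. Both tabs must be in by 4 mm or more to pass the posts; past about 50 degrees of turn they may spring out again.
- tab_b (a joint): The same for the tab on the cap's -y side.
- dabba_lid (a point): Centre of the flat lid of the masala dabba, a shut round stainless steel box 182 mm across and 65 mm tall, loose, 1.4 kg. The point lies on the lid's top face; z up.
- dabba: The same masala dabba; origin at the centre of its underside, on the shelf.
- clamp_jar: Bystander: clear glass jar with a wire-clamped glass lid, 86 mm across, 135 mm tall, loose. Origin: centre of its underside.
- egg_cup: Bystander: white ceramic egg cup, 50 mm across, 62 mm tall. Origin: centre of its underside.
- sieve: Bystander: pink plastic sieve lying rim down, bowl 120 mm across and 42 mm tall, a flat handle along its +y reaching 167 mm from the bowl's centre. Origin: under the bowl's centre.
Not all that is in view belongs to the job. Leave any orange look-alike of the cap alone. Of the things that look like the jar, the smaller one is meant.

How it is judged:
On the way, in this order (a step that is already met when the one before it is completed fails the run):
1. both tabs are squeezed in while the cap is still locked on the neck (value of joint each of tab_a, tab_b above 0.003 m and horizontal distance between cap and jar below 0.006 m and z of cap in the frame of jar below 0.088 m and angle between the x axis of cap and the x axis of jar, either way round below 0.4 rad), for 0.1 s.
2. the cap is turned by more than 40 degrees on the neck (angle between the x axis of cap and the x axis of jar, either way round above 0.7 rad and horizontal distance between cap and jar below 0.008 m and z of cap in the frame of jar below 0.092 m), for 0.1 s.
3. the cap is lifted clear of the neck (z of cap in the frame of jar above 0.12 m), for 0.1 s.
At the end, for the whole second after the job is handed in: The cap stands right way up (within about 6 degrees) on the dabba's lid, its lower edge on the lid within 4 mm, its axis within 60 mm of the lid's centre, at rest and let go (horizontal distance between cap and dabba_lid below 0.06 m and z of cap in the frame of dabba_lid between -0.004 and 0.004 m and angle between cap's own z axis and vertical below 0.1 rad and linear speed of cap below 0.02 m/s and contact force between the fingers and cap below 0.05 N and angle between dabba's own z axis and vertical below 0.05 rad); the robot touches nothing.
It fails at once if the cap is dropped or thrown: let go and moving faster than 0.7 m/s (a free fall of more than 25 mm) (contact force between the fingers and cap below 0.01 N and linear speed of cap above 0.7 m/s).
It fails at once if the cap strikes or is pressed on the dabba with more than 40 N (contact force between cap and dabba above 40 N).
It fails at once if the cap falls to the shelf (height (world z) of cap below 0.04 m).
It fails at once if the dabba is shoved more than 25 mm (distance of dabba from where it was at the start of the episode above 0.025 m).
It fails at once if the clamp-lid jar, egg cup or sieve is moved more than 20 mm or tipped (distance of any of clamp_jar, egg_cup, sieve from where it was at the start of the episode above 0.02 m or angle between any of clamp_jar, egg_cup's own z axis and vertical above 0.2 rad).
It also fails if it takes over 43 s, if anything falls off the work surface, if the arm or the gripper's body presses on something with over 40 N, if the wrist force passes 120 N, or if a joint passes its speed limit or range.

## Working session

There is one attempt and no reset: what is moved stays moved. The work goes in short steps, Python scripts to look and compute and a tool call to move; the robot and the scene stay as the last step left them, time stands still between calls to the robot, and variables do not carry over. Pictures are saved under pics/ and viewed, and the job is handed in when it is done.

Besides the shell and the picture viewer there is one more tool, called as name(argument=value, ...) on one line, values as JSON. drive_tool: Moves the arm, as the interface text tells. Its arguments: {"type":"object","properties":{"targets":{"type":"array"},"grip_force":{"type":"number"}},"required":["targets"]}

```bash
mkdir -p pics; python3 - <<'E'
from rig import *
import cv2,numpy as np
np.set_printoptions(precision=4,suppress=True)
print(get_state())
for n in ["scene","top","wrist"]:
    im=get_image(n); cv2.imwrite(f"pics/{n}0.png",im[:,:,::-1]); print(n,calibration(n))
print(get_state()['clock'])
E
```

```text
{'clock': 0.0, 'qpos': array([ 1.098 ,  0.2766,  1.5061, -0.    ,  1.3607, -0.121 ]), 'qd': array([ 0.0007,  0.0009,  0.0013, -0.001 , -0.0009,  0.0001]), 'effort': array([ -0.0026, -41.6782, -24.5799,  -0.0003,   0.0111,   0.    ]), 'position': array([0.1979, 0.5393, 0.2304]), 'ee_rot': array([-0.0003,  0.175 ,  0.9846, -0.0009]), 'contact_force': array([ 0.8708, -0.073 ,  0.0704]), 'moment': array([0.0077, 0.0107, 0.0149]), 'width': 0.08553209186510739}
scene {'mtx': array([[422.0296,   0.    , 282.5631],
       [  0.    , 422.0296, 207.0047],
       [  0.    ,   0.    ,   1.    ]]), 'distortion': array([-0.0339,  0.    ,  0.    ,  0.    ,  0.    ]), 'world_to_cam': array([[-0.1693,  0.9854, -0.0198,  0.0199],
       [ 0.6067,  0.0883, -0.79  , -0.3011],
       [-0.7767, -0.1458, -0.6128,  1.695 ],
       [ 0.    ,  0.    ,  0.    ,  1.    ]])}
top {'mtx': array([[458.184 ,   0.    , 276.1129],
       [  0.    , 458.184 , 214.2138],
       [  0.    ,   0.    ,   1.    ]]), 'distortion': array([0.0486, 0.    , 0.    , 0.    , 0.    ]), 'world_to_cam': array([[ 0.0182, -0.9998,  0.0098,  0.0622],
       [-0.9963, -0.019 , -0.0844,  0.5857],
       [ 0.0845, -0.0082, -0.9964,  1.1715],
       [ 0.    ,  0.    ,  0.    ,  1.    ]])}
wrist {'mtx': array([[359.8268,   0.    , 278.0895],
       [  0.    , 359.8268, 213.0733],
       [  0.    ,   0.    ,   1.    ]]), 'distortion': array([-0.0588,  0.    ,  0.    ,  0.    ,  0.    ]), 'hand_eye': array([[ 0.0002, -0.9468, -0.3219,  0.0837],
       [ 1.    ,  0.0002,  0.0001, -0.0002],
       [-0.    , -0.3219,  0.9468, -0.1426],
       [ 0.    ,  0.    ,  0.    ,  1.    ]])}
0.15
```

View pics/scene0.png

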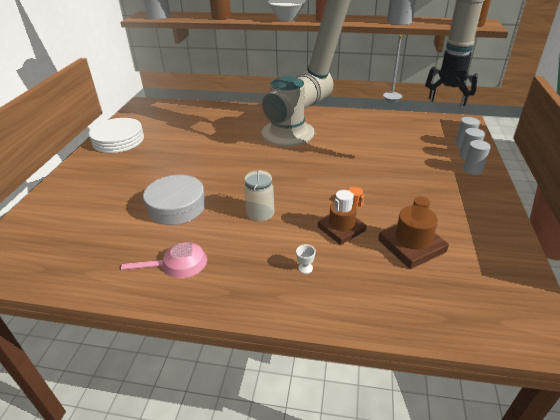

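View pics/top0.png

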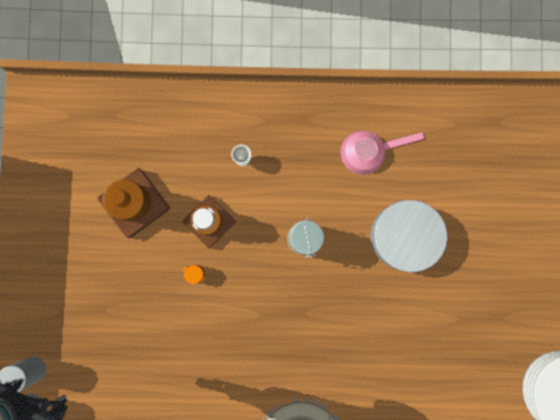

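View pics/wrist0.png

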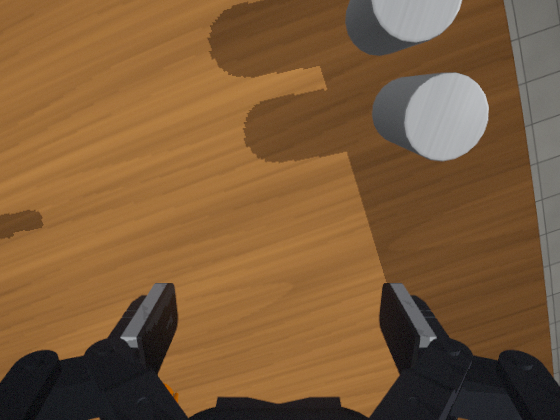

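Candidates for the cap are the white cap on the small jar (top 204,218; scene 344,200) and the orange look-alike (top 194,274), which I leave alone. For the jar they are the small one (top 207,222) and the large one (top 125,200). I choose the white cap on the small jar and check it in a close crop.

```bash
cat > h.py <<'E'
from rig import *
import cv2,numpy as np
np.set_printoptions(precision=4,suppress=True)
from scipy.spatial.transform import Rotation as R
def ray(n,uv,T=None):
    c=calibration(n); p=cv2.undistortPoints(np.array([[uv]],float),c['mtx'],c['distortion'])[0,0]
    d=np.array([p[0],p[1],1.])
    M=T if T is not None else np.linalg.inv(c['world_to_cam'])
    return M[:3,3],M[:3,:3]@d
def atz(n,uv,z,T=None):
    o,d=ray(n,uv,T); return o+d*(z-o[2])/d[2]
def wristT(s):
    q=s['ee_rot']; T=np.eye(4); T[:3,:3]=R.from_quat([q[1],q[2],q[3],q[0]]).as_matrix(); T[:3,3]=s['position']
    return T@calibration('wrist')['hand_eye']
def proj(n,P,T=None):
    c=calibration(n); W=np.linalg.inv(T) if T is not None else c['world_to_cam']
    return cv2.projectPoints(np.array(P,float).reshape(-1,1,3),cv2.Rodrigues(W[:3,:3])[0],W[:3,3],c['mtx'],c['distortion'])[0].reshape(-1,2)
E
python3 - <<'E'
from h import *
im=cv2.imread('pics/top0.png'); a=cv2.resize(im[180:260,165:245],(600,600),interpolation=cv2.INTER_CUBIC)
cv2.imwrite('pics/ct.png',a)
im=cv2.imread('pics/scene0.png'); a=cv2.resize(im[180:250,310:380],(600,600),interpolation=cv2.INTER_CUBIC)
cv2.imwrite('pics/cs.png',a)
print('cap',atz('top',(204,218),.124)); print('orange',atz('top',(194,274),.04))
print('dabba',atz('top',(409.5,235.5),.065),atz('top',(373,235),.065),atz('top',(447,235),.065))
print('clamp',atz('top',(306,236),.135),'egg',atz('top',(241,154),.06),'sieve',atz('top',(365,150),.04))
print('big',atz('top',(120,198),.16))
E
```

```text
cap [0.5636 0.2457 0.124 ]
orange [0.4269 0.2788 0.04  ]
dabba [ 0.5338 -0.262   0.065 ] [ 0.5332 -0.1708  0.065 ] [ 0.5369 -0.3553  0.065 ]
clamp [0.5248 0.0026 0.135 ] egg [0.7341 0.166  0.06  ] sieve [ 0.7553 -0.1552  0.04  ]
big [0.6035 0.4339 0.16  ]
```

View pics/ct.png

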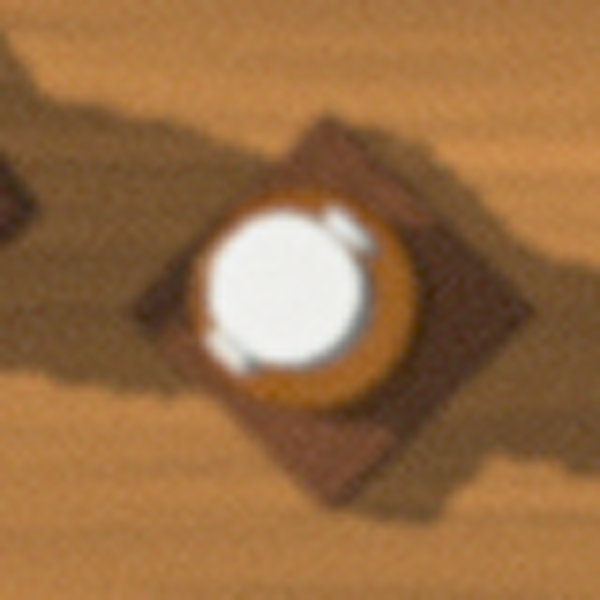

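View pics/cs.png

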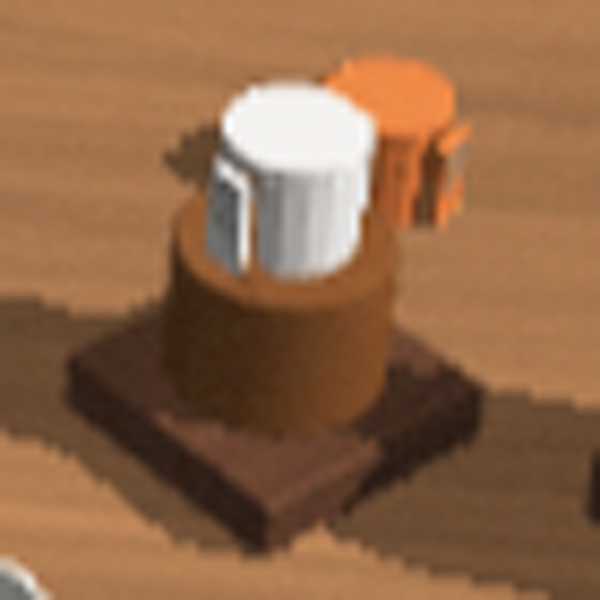

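```bash
python3 - <<'E'
from h import *
c=lambda u,v:(165+(u+.5)/7.5-.5,180+(v+.5)/7.5-.5)
C=atz('top',c(286,288),.124); A=atz('top',c(350,232),.1175); B=atz('top',c(228,352),.1175)
print(C,A,B,(A+B)/2,np.linalg.norm(A-B)); d=A-B; print('tab dir deg',np.degrees(np.arctan2(d[1],d[0])))
print('tooly deg',np.degrees(np.arctan2(.939,.345)))
# scene check: disc centre
s=(310+(298+.5)/600*70-.5,180+(125+.5)/600*70-.5); print(atz('scene',s,.124))
# cradle corners top z=.024
for p in [(330,115),(535,312),(335,508),(133,312)]: print(atz('top',c(*p),.024))
E
```

```text
[0.5637 0.2488 0.124 ] [0.5825 0.2299 0.1175] [0.5433 0.2675 0.1175] [0.5629 0.2487 0.1175] 0.054318932153395165
tab dir deg -43.8322909250822
tooly deg 69.8260550514431
[0.5638 0.2494 0.124 ]
[0.6317 0.2506 0.024 ]
[0.5643 0.1775 0.024 ]
[0.4952 0.2446 0.024 ]
[0.5617 0.3164 0.024 ]
```

drive_tool(targets=[0, 0, 0, -44.3, -14.7, 0, 1, 0, 0, 0, -44.3, -14.7, 0, 1, 0, 0, 0, -44.3, -14.7, 0, 1, 0, 0, 0, -44.3, -14.7, 0, 1, 0, 0, 0, -44.3, -14.7, 0, 1, 0, 0, 0, -44.3, -14.7, 0, 1, 0, 0, 0, -44.3, -14.7, 0, 1, 0, 0, 0, -44.3, -14.7, 0, 1, 0, 0, 0, -44.3, -14.7, 0, 1, 0, 0, 0, -44.3, -14.7, 0, 1])

```text
clock: 1.4
position: [0.5643, 0.248, 0.231]
ee_rot: [-0.0, 0.175, 0.985, 0.0]
contact_force: [-0.0, -0.2, 0.6]
width: 0.0857
```

drive_tool(targets=[0, 0, 10.3, 0, 0, 0, 1, 0, 0, 10.3, 0, 0, 0, 1, 0, 0, 10.3, 0, 0, 0, 1, 0, 0, 10.3, 0, 0, 0, 1, 0, 0, 10.3, 0, 0, 0, 1, 0, 0, 10.3, 0, 0, 0, 1, 0, 0, 10.3, 0, 0, 0, 1, 0, 0, 10.3, 0, 0, 0, 1, 0, 0, 10.3, 0, 0, 0, 1, 0, 0, 10.3, 0, 0, 0, 1, 0, 0, 10.3, 0, 0, 0, 1, 0, 0, 0, 0, 0, 0, 1])

```text
clock: 2.9
position: [0.5632, 0.2491, 0.2309]
ee_rot: [-0.0, 0.918, 0.396, -0.0]
contact_force: [-0.2, -0.0, -0.1]
width: 0.0856
```

```bash
python3 - <<'E'
from h import *
s=get_state(); im=get_image('wrist'); cv2.imwrite('pics/w1.png',im[:,:,::-1]); print(s)
T=wristT(s); np.save('T1.npy',T)
R_=T@np.linalg.inv(calibration('wrist')['hand_eye']); print(R_, np.degrees(np.arctan2(R_[1,1],R_[0,1])))
print(proj('wrist',[[.5635,.249,.124]],T))
E
```

```text
{'clock': 2.9, 'qpos': array([0.3034, 0.3381, 1.4142, 0.0001, 1.39  , 1.0598]), 'qd': array([ 0.0011,  0.0006, -0.0016, -0.0019,  0.0007, -0.048 ]), 'effort': array([ -0.001 , -45.6555, -24.8709,   0.0014,   0.0037,   0.3647]), 'position': array([0.5632, 0.2491, 0.2309]), 'ee_rot': array([-0.0001,  0.9182,  0.396 , -0.0004]), 'contact_force': array([-0.182 , -0.0273, -0.1408]), 'moment': array([-0.0418, -0.0043, -0.0195]), 'width': 0.0855602485419001}
[[ 0.6863  0.7273 -0.0008  0.5632]
 [ 0.7273 -0.6863 -0.0001  0.2491]
 [-0.0006 -0.0005 -1.      0.2309]
 [ 0.      0.      0.      1.    ]] -43.33795167697794
[[279.451  209.6994]]
```

View pics/w1.png

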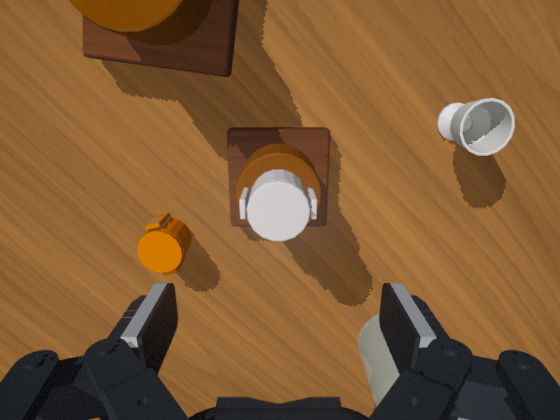

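The wrist view shows the white cap centred near (279,207), with its tabs at (243,204) and (314,204) lined up with the jaws. The orange look-alike is at (162,250). I'll refine with a crop.

```bash
python3 - <<'E'
from h import *
im=cv2.imread('pics/w1.png'); a=cv2.resize(im[120:250,215:345],(780,780)[:2],interpolation=cv2.INTER_CUBIC)
cv2.imwrite('pics/w1c.png',cv2.resize(a,(590,590)))
T=np.load('T1.npy')
g=im[:,:,:].min(2); m=(g>150).astype(np.uint8); m[:160]=0;m[260:]=0;m[:,:225]=0;m[:,335:]=0
ys,xs=np.nonzero(m); print(xs.min(),xs.max(),ys.min(),ys.max())
th=np.linspace(0,2*np.pi,60)
for dx,dy in [(0,0),(.001,.001),(.001,-.001)]:
  p=proj('wrist',np.c_[.5635+dx+.0235*np.cos(th),.249+dy+.0235*np.sin(th),0*th+.124],T); print(p.min(0),p.max(0))
E
```

```text
239 316 170 240
[247.2682 178.2671] [311.633  239.3956]
[247.2716 176.3176] [311.7476 237.6573]
[249.2058 178.3243] [313.5651 239.4466]
```

View pics/w1c.png

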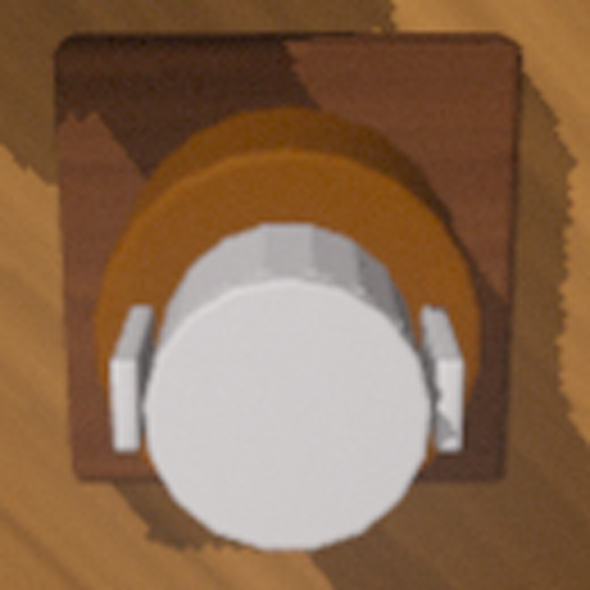

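drive_tool(targets=[0, 0, 0, -0.8, 0, 30, 1, 0, 0, 0, 0, 0, 30, 1, 0, 0, 0, 0, 0, 30, 1, 0, 0, 0, 0, 0, 20, 1, 0, 0, 0, 0, 0, 14, 1, 0, 0, 0, 0, 0, 14, 1, 0, 0, 0, 0, 0, 0, 1, 0, 0, 0, 0, 0, 0, 1], grip_force=40)

```text
clock: 3.95
position: [0.5634, 0.2488, 0.0939]
ee_rot: [0.0, 0.919, 0.395, 0.001]
contact_force: [-0.3, -0.8, -0.8]
width: 0.0849
```

```bash
python3 - <<'E'
from h import *
s=get_state(); print(s['position'],s['contact_force'],s['moment'])
for n in ['wrist','scene']:
  im=get_image(n)[:,:,::-1]
  if n=='scene': im=cv2.resize(im[130:260,270:430],(800,600)[:2],interpolation=cv2.INTER_CUBIC)
  cv2.imwrite(f'pics/{n}2.png',im)
E
```

```text
[0.5634 0.2488 0.0939] [-0.2881 -0.7647 -0.7924] [-0.0256  0.0089  0.0202]
```

View pics/wrist2.png

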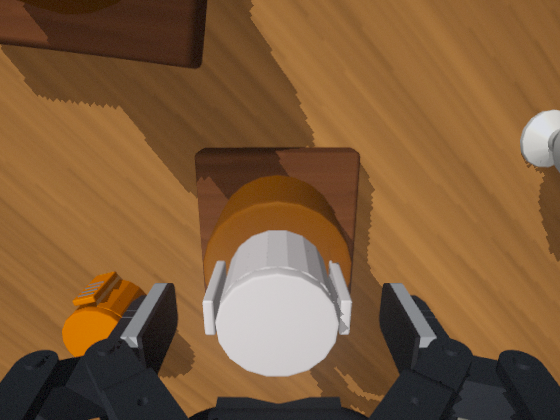

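View pics/scene2.png

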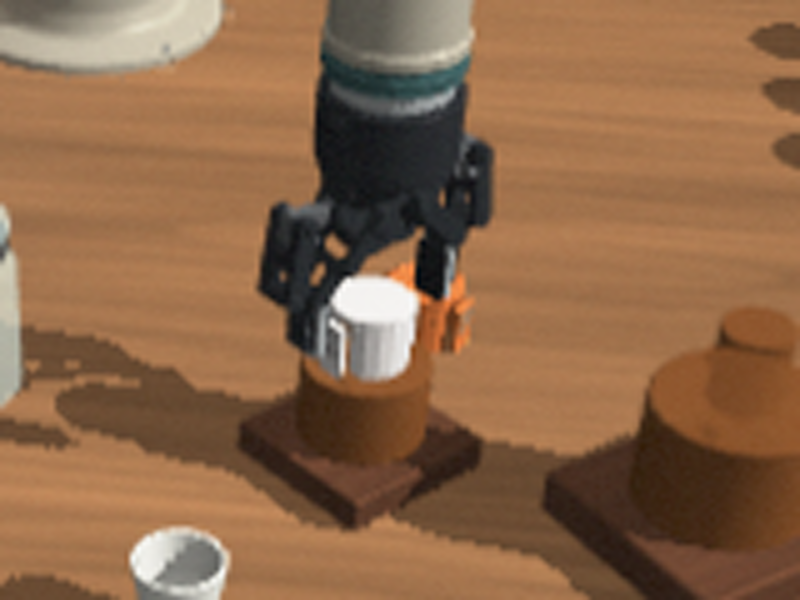

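The fingers straddle the tabs; the cap disc is at about (278,313) in the wrist view. I'll check the offset.

```bash
python3 - <<'E'
from h import *
s=get_state(); T=wristT(s); th=np.linspace(0,6.28,60)
for z in (.124,.122):
 for P in [(.5635,.249),(.5625,.2485),(.5615,.248)]:
  p=proj('wrist',np.c_[P[0]+.0235*np.cos(th),P[1]+.0235*np.sin(th),0*th+z],T); print(z,P,p.min(0),p.max(0))
im=cv2.imread('pics/wrist2.png'); cv2.imwrite('pics/w2c.png',cv2.resize(im[230:400,190:370],None,fx=3.3,fy=3.3,interpolation=cv2.INTER_CUBIC))
E
```

```text
0.124 (0.5635, 0.249) [216.4994 268.2564] [342.5858 374.1879]
0.124 (0.5625, 0.2485) [215.6482 270.9378] [341.3875 376.2578]
0.124 (0.5615, 0.248) [214.8023 273.6036] [340.1973 378.3157]
0.122 (0.5635, 0.249) [217.3383 265.64  ] [341.6999 370.5405]
0.122 (0.5625, 0.2485) [216.496  268.2896] [340.5227 372.5951]
0.122 (0.5615, 0.248) [215.6586 270.9241] [339.3512 374.6381]
```

View pics/w2c.png

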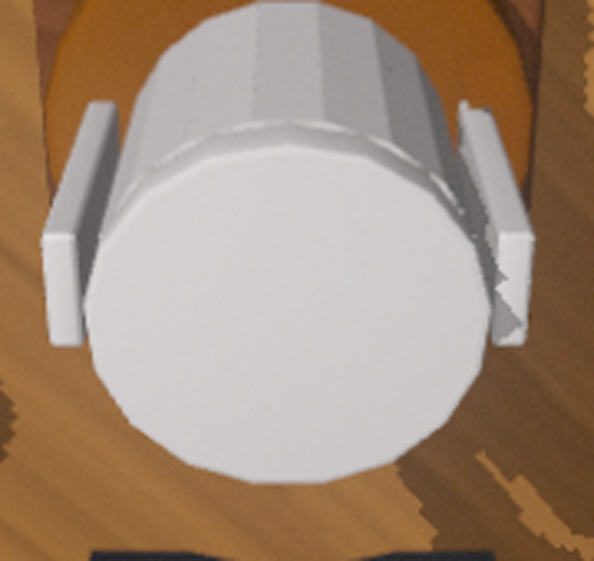

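drive_tool(targets=[0, 0, 0, -1.2, -0.5, 0, 1, 0, 0, 0, 0, 0, 0, 0.6, 0, 0, 0, 0, 0, 0, 0.5, 0, 0, 0, 0, 0, 0, 0.4, 0, 0, 0, 0, 0, 0, 0, 0, 0, 0, 0, 0, 0, 0, 0, 0, 0, 0, 0, 0, 0, 0, 0, 0, 0, 0, 0, 0], grip_force=40)

```text
clock: 5.05
position: [0.562, 0.2482, 0.0948]
ee_rot: [0.0, 0.919, 0.395, 0.001]
contact_force: [-1.2, -0.7, 7.4]
width: 0.0455
```

```bash
python3 - <<'E'
from h import *
s=get_state(); print(s['position'],s['contact_force'],s['moment'],s['width'])
cv2.imwrite('pics/w3.png',get_image('wrist')[:,:,::-1])
E
```

```text
[0.562  0.2482 0.0948] [-1.198  -0.6802  7.4245] [-0.0417  0.2966  0.0299] 0.04547956128281445
```

View pics/w3.png

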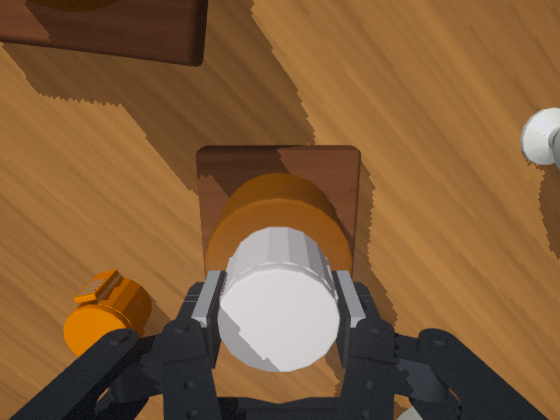

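Both tabs are home (width 45.5 mm). Now the anticlockwise turn, which is negative about tool z.

drive_tool(targets=[0, 0, -3, 0, 0, -0.7, 0, 0, 0, -6, 0, 0, 0, 0, 0, 0, -6, 0, 0, 0, 0, 0, 0, -6, 0, 0, 0, 0, 0, 0, -6, 0, 0, 0, 0, 0, 0, -6, 0, 0, 0, 0, 0, 0, -6, 0, 0, 0, 0, 0, 0, -6, 0, 0, 0, 0, 0, 0, -6, 0, 0, 0, 0, 0, 0, -6, 0, 0, 0, 0, 0, 0, 0, 0, 0, 0, 0])

```text
clock: 6.48
position: [0.5621, 0.2485, 0.0949]
ee_rot: [0.0, 0.619, 0.785, 0.001]
contact_force: [-0.3, 0.8, 5.6]
width: 0.0457
```

```bash
python3 - <<'E'
from h import *
s=get_state(); print(s['position'],s['contact_force'],s['moment'],s['width'])
cv2.imwrite('pics/w4.png',get_image('wrist')[:,:,::-1])
E
```

```text
[0.5621 0.2485 0.0949] [-0.2852  0.8104  5.6468] [0.0926 0.1141 0.0284] 0.04566565082852079
```

View pics/w4.png

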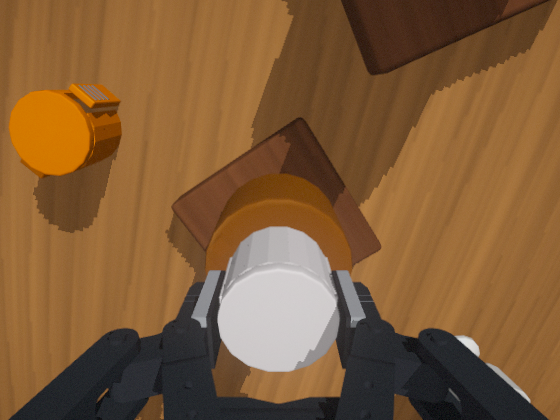

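The cradle has rotated 57° in view while the cap and tabs stay aligned with the jaws, so the cap has turned. I'll turn to about 72°, then lift slowly at first.

drive_tool(targets=[0, 0, -7, 0, 0, 0, 0, 0, 0, -7, 0, 0, 0, 0, 0, 0, 0, 0, 0, 0, 0, 0, 0, 0, 0, 0, -4, 0, 0, 0, 0, 0, 0, -4, 0, 0, 0, 0, 0, 0, -6, 0, 0, 0, 0, 0, 0, -6, 0, 0, 0, 0, 0, 0, 0, 0])

```text
clock: 7.52
position: [0.5619, 0.2481, 0.1147]
ee_rot: [0.0, 0.518, 0.855, 0.0]
contact_force: [-0.5, 0.4, 0.5]
width: 0.0457
```

```bash
python3 - <<'E'
from h import *
s=get_state(); print(s['position'],s['contact_force'],s['moment'],s['width'],s['qpos'])
cv2.imwrite('pics/w5.png',get_image('wrist')[:,:,::-1])
E
```

```text
[0.5619 0.2481 0.1147] [-0.5492  0.4367  0.5006] [-0.0616  0.0042 -0.028 ] 0.04571485646441142 [ 0.3026  0.4159  1.5938 -0.      1.1309 -0.1781]
```

View pics/w5.png

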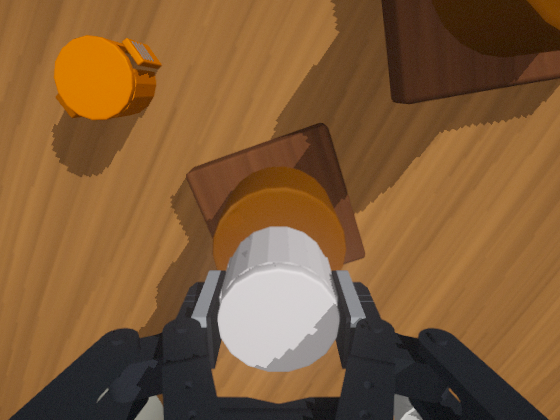

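drive_tool(targets=[0, 0, 0, 0, 0, -15, 0, 0, 0, 0, 0, 0, -25, 0, 0, 0, 0, 0, 0, -35, 0, 0, 0, 0, 0, 0, -30, 0, 0, 0, 0, 0, 0, -15, 0, 0, 0, 0, 0, 0, 0, 0])

```text
clock: 8.32
position: [0.5621, 0.2482, 0.2353]
ee_rot: [0.001, 0.518, 0.855, 0.001]
contact_force: [0.4, -0.0, -0.2]
width: 0.0459
```

drive_tool(targets=[0, 0, 0, -20, -12, 0, 0, 0, 0, 0, -36, -21, 0, 0, 0, 0, 0, -42, -25, 0, 0, 0, 0, 0, -42, -25, 0, 0, 0, 0, 0, -42, -25, 0, 0, 0, 0, 0, -42, -25, 0, 0, 0, 0, 0, -42, -25, 0, 0, 0, 0, 0, -42, -25, 0, 0, 0, 0, 0, -42, -25, 0, 0, 0, 0, 0, -42, -25, 0, 0, 0, 0, 0, -32, -18, 0, 0, 0, 0, 0, -15, -9, 0, 0])

```text
clock: 9.82
position: [0.5323, -0.2636, 0.2323]
ee_rot: [-0.002, 0.52, 0.854, -0.0]
contact_force: [-0.5, -0.4, 0.2]
width: 0.0457
```

```bash
python3 - <<'E'
from h import *
s=get_state(); print(s)
for n in ['wrist','scene','top']:cv2.imwrite(f'pics/{n}6.png',get_image(n)[:,:,::-1])
E
```

```text
{'clock': 9.825, 'qpos': array([-0.5766,  0.3058,  1.4589, -0.0006,  1.38  , -1.0544]), 'qd': array([-0.1753,  0.0661, -0.1096,  0.0253,  0.0518, -0.1968]), 'effort': array([  0.0228, -44.0923, -25.0244,  -0.2176,  -0.1208,   0.1104]), 'position': array([ 0.5323, -0.2636,  0.2323]), 'ee_rot': array([-0.0016,  0.5196,  0.8544, -0.0002]), 'contact_force': array([-0.5148, -0.364 ,  0.2267]), 'moment': array([-0.0164, -0.0277,  0.0274]), 'width': 0.04567358184289779}
```

View pics/wrist6.png

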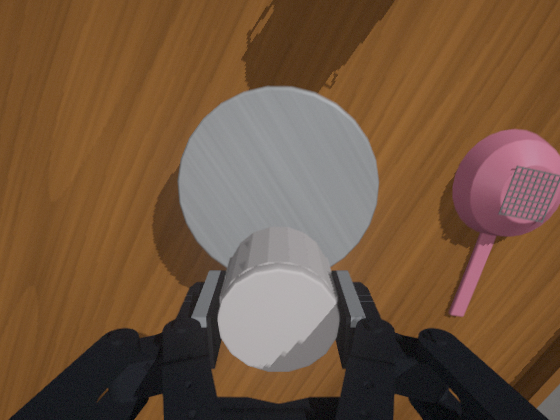

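View pics/scene6.png

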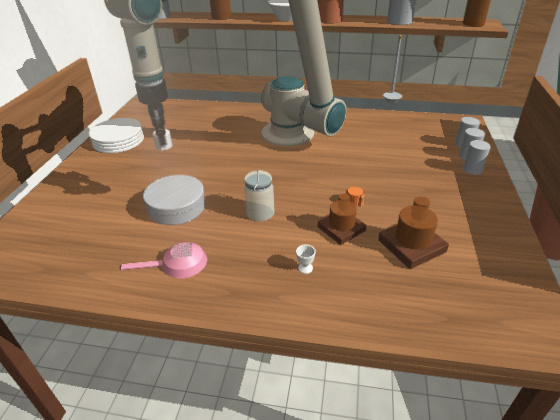

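The wrist view shows the cap still gripped level, with the lid's centre near (279,186). I'll check both the hand and the lid by projection.

```bash
python3 - <<'E'
from h import *
s=get_state(); T=wristT(s); print(s['position'])
print(proj('scene',[[.532,-.264,.232],[.535,-.262,.065]]))
th=np.linspace(0,6.28,90)
p=proj('wrist',np.c_[.535+.091*np.cos(th),-.262+.091*np.sin(th),0*th+.065],T); print(p.min(0),p.max(0))
p=proj('scene',np.c_[.535+.091*np.cos(th),-.262+.091*np.sin(th),0*th+.065]); print(p.min(0),p.max(0))
print(atz('wrist',(279,181),.065,T))
E
```

```text
[ 0.5332 -0.2613  0.2331]
[[163.0077 141.0033]
 [173.7709 190.2051]]
[178.582   84.2253] [382.0284 281.5696]
[143.1003 173.7002] [203.9175 208.6814]
[ 0.5295 -0.254   0.065 ]
```

View pics/top6.png

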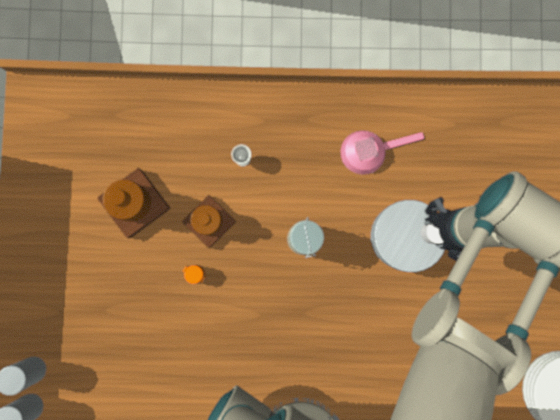

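drive_tool(targets=[0, 0, 0, 0, 0, 15, 0, 0, 0, 0, 0, 0, 30, 0, 0, 0, 0, 0, 0, 35, 0, 0, 0, 0, 0, 0, 30, 0, 0, 0, 0, 0, 0, 20, 0, 0, 0, 0, 0, 0, 10, 0, 0, 0, 0, 0, 0, 5, 0, 0, 0, 0, 0, 0, 0, 0, 0, 0, 0, 0, 0, 0, 0])

```text
clock: 11.1
position: [0.5346, -0.2617, 0.0898]
ee_rot: [0.001, 0.518, 0.855, 0.0]
contact_force: [0.5, -1.0, -0.3]
width: 0.0458
```

```bash
python3 - <<'E'
from h import *
s=get_state(); print(s['position'],s['contact_force'],s['moment'],s['width'],s['ee_rot'])
im=get_image('scene')[:,:,::-1]; cv2.imwrite('pics/s7.png',cv2.resize(im[110:230,110:250],(700,600),interpolation=cv2.INTER_CUBIC))
E
```

```text
[ 0.5346 -0.2617  0.0898] [ 0.544  -0.9913 -0.2877] [-0.0053  0.0041  0.0114] 0.04583960226553622 [0.0008 0.5184 0.8551 0.    ]
```

View pics/s7.png

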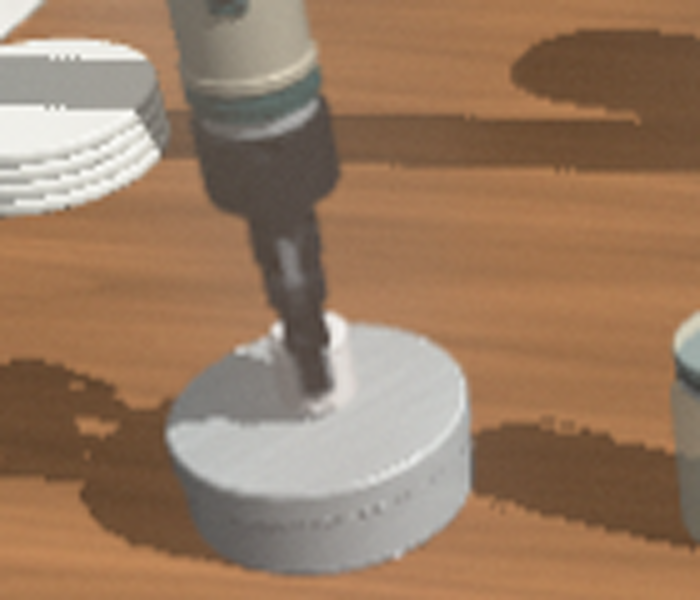

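drive_tool(targets=[0, 0, 0, 0, 0, 2, 0, 0, 0, 0, 0, 0, 2, 0, 0, 0, 0, 0, 0, 2, 0, 0, 0, 0, 0, 0, 1, 0, 0, 0, 0, 0, 0, 1, 0, 0, 0, 0, 0, 0, 0, 0, 0, 0, 0, 0, 0, 0, 0])

```text
clock: 12.02
position: [0.5342, -0.2614, 0.081]
ee_rot: [0.0, 0.518, 0.855, 0.0]
contact_force: [-0.0, -0.6, -1.1]
width: 0.0457
```

drive_tool(targets=[0, 0, 0, 0, 0, 0.7, 0, 0, 0, 0, 0, 0, 0.7, 0, 0, 0, 0, 0, 0, 0, 0])

```text
clock: 12.4
position: [0.5341, -0.2614, 0.0795]
ee_rot: [-0.0, 0.518, 0.855, 0.0]
contact_force: [-0.3, -0.1, -0.3]
width: 0.0458
```

drive_tool(targets=[0, 0, 0, 0, 0, 0.5, 0, 0, 0, 0, 0, 0, 0.5, 0, 0, 0, 0, 0, 0, 0, 0])

```text
clock: 12.78
position: [0.5341, -0.2614, 0.0785]
ee_rot: [-0.0, 0.518, 0.855, 0.0]
contact_force: [-0.1, 0.9, -1.2]
width: 0.0458
```

drive_tool(targets=[0, 0, 0, 0, 0, 0.5, 0, 0, 0, 0, 0, 0, 0.5, 0, 0, 0, 0, 0, 0, 0, 0])

```text
clock: 13.15
position: [0.5342, -0.2614, 0.0784]
ee_rot: [0.0, 0.518, 0.855, 0.0]
contact_force: [-1.0, 1.4, 5.8]
width: 0.0457
```

Contact at TCP z = 78.5 mm, now pressing with about 6 N. Releasing gradually.

drive_tool(targets=[0, 0, 0, 0, 0, 0, 0.56, 0, 0, 0, 0, 0, 0.3, 0.6, 0, 0, 0, 0, 0, 0.3, 0.64, 0, 0, 0, 0, 0, 0.3, 0.68, 0, 0, 0, 0, 0, 0, 0.72, 0, 0, 0, 0, 0, 0, 0.8, 0, 0, 0, 0, 0, 0, 1, 0, 0, 0, 0, 0, 0, 1, 0, 0, 0, 0, 0, 0, 1])

```text
clock: 14.28
position: [0.5341, -0.2614, 0.0767]
ee_rot: [0.0, 0.518, 0.855, 0.0]
contact_force: [-0.0, -0.0, -0.8]
width: 0.0855
```

```bash
python3 - <<'E'
from h import *
s=get_state(); print(s['position'],s['contact_force'],s['moment'],s['width'])
cv2.imwrite('pics/w8.png',get_image('wrist')[:,:,::-1])
E
```

```text
[ 0.5341 -0.2614  0.0767] [-0.0488 -0.0208 -0.826 ] [-0.0145  0.0371 -0.0088] 0.08549503601641054
```

View pics/w8.png

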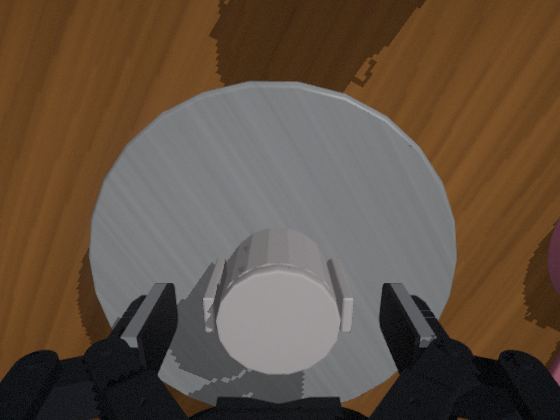

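The cap stands free at (279,318) on the lid, its tabs sprung out clear of both fingers. I'll retreat straight up.

drive_tool(targets=[0, 0, 0, 0, 0, -8, 1, 0, 0, 0, 0, 0, -15, 1, 0, 0, 0, 0, 0, -30, 1, 0, 0, 0, 0, 0, -40, 1, 0, 0, 0, 0, 0, -40, 1, 0, 0, 0, 0, 0, -30, 1, 0, 0, 0, -30, 0, 0, 1, 0, 0, 0, 0, 0, 0, 1, 0, 0, 0, 0, 0, 0, 1, 0, 0, 0, 0, 0, 0, 1])

```text
clock: 15.58
position: [0.5475, -0.2872, 0.2396]
ee_rot: [-0.001, 0.518, 0.855, 0.0]
contact_force: [0.2, 0.2, -0.1]
width: 0.0856
```

```bash
python3 - <<'E'
from h import *
s=get_state(); print(s['clock'],s['position'],s['contact_force'],s['width'],np.abs(s['qd']).max())
T=wristT(s); print(proj('wrist',[[.534,-.2614,.1075],[.534,-.2614,.065],[.535,-.262,.065]],T),proj('scene',[[.534,-.2614,.1075],[.534,-.2614,.065]]))
im=get_image('scene')[:,:,::-1]; cv2.imwrite('pics/s9.png',cv2.resize(im[130:290,100:340],(780,520),interpolation=cv2.INTER_CUBIC))
cv2.imwrite('pics/w9.png',get_image('wrist')[:,:,::-1])
E
```

```text
15.575 [ 0.5475 -0.2872  0.2396] [ 0.2017  0.2443 -0.0853] 0.08556403412393807 0.004011192873650535
[[278.9791 165.3109]
 [278.8794 155.9656]
 [279.5659 157.0836]] [[171.5628 178.3977]
 [174.0787 190.0316]]
```

View pics/s9.png

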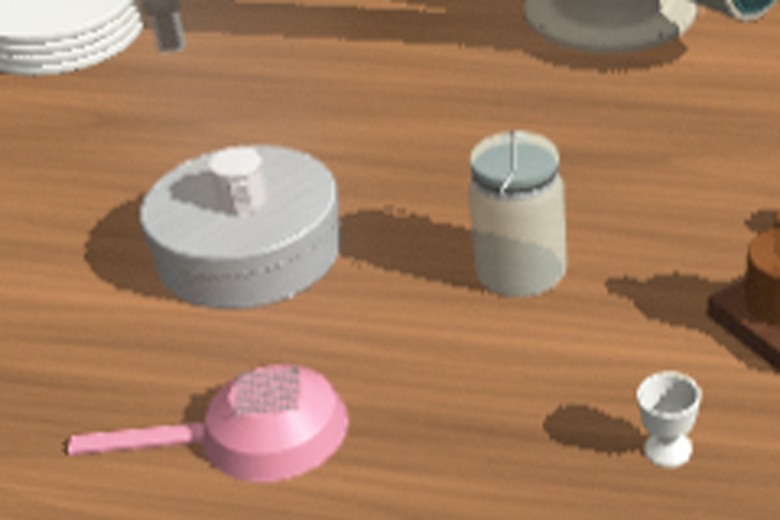

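View pics/w9.png

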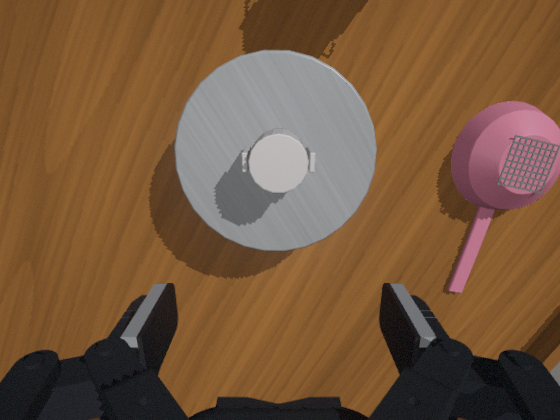

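The cap stands upright near the lid's centre: its top is at (279,163) in the wrist view against a predicted (279,165), and at about (172,179) in the scene view against (172,178). Nothing else has moved, and the arm is at rest and clear.

```bash
python3 -c "
from rig import *
print(sign_off())"
```

```text
the job is handed in; nothing more can be done
None
```

The cap is off the safety jar and standing upright near the centre of the masala dabba's lid, released. I handed the job in at about 15.7 s; `sign_off` gave no verdict.

- **What I did:** I squeezed both tabs home with a 40 N grip, which brought the opening to 45.5 mm. With them held in, I turned the cap about 71° anticlockwise and lifted it off. I carried it over the clamp-lid jar and lowered it in half-millimetre steps until it touched the lid at about 6 N. Then I opened the fingers slowly and backed straight up.
- **Last checks:** In both the wrist and scene views the cap's top lies within about 2 pixels of where it should be, a few millimetres from the lid's centre. In the final pictures the dabba, clamp-lid jar, egg cup and sieve look where they started. The arm was still, with no contact force above sensor noise.
- **Small disagreements:** The two cameras differed by 1–2 mm on the cap's position, within their stated accuracy. The opening read 1.5 mm less than the squeezed width given. No check failed.

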